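# Seat the spindle cradle in the corner of the lathe bed

## Robot

A 6-joint arm with a two-finger parallel gripper is mounted at the origin on the work surface. World frame = base frame: x ahead of the robot, y to its left, z up, the work surface at z = 0. Lengths are in mm, angles in rad, forces in N, time in s.
With the tool pointing down it reaches from about 350 to 875 mm from the base axis. Payload 4.2 kg.
Tool frame: the origin (TCP) lies at the very end of the fingers, on their centre line; the grasp point (between the pads) lies 19 mm behind it; z points along the fingers, y is the line along which they close (so a half turn about z gives the same grasp; the last joint's range is limited). The gripper opens to 85 mm and grips with 20 to 120 N. Pads are 22 mm wide; open, the fingers measure 114 mm over their backs; the gripper's body (76 mm by 85 mm) begins 54 mm behind the grasp point. The pads swing forward as they close: fully open they stand 13 mm farther back than shut.
Start: joints at [1.488, 0.385, 0.008, 0, -1.194, -0.259], TCP at [209.457, 588.835, 231.312] pointing down, gripper open.
Joint ranges: [-3.14, 3.14], [-1.21, 2.06], [-1.07, 1.41], [-3.16, 2.05], [-2.99, -0.16], [-3.1, 3.1]. Speed limits (rad/s): [2.79, 2.79, 3.14, 3.14, 3.14, 3.14].

## Interface

Orientations are given as a unit quaternion [x, y, z, w].
In Python, from bench import arm, optics gives the robot as it stands. The module is installed in compiled form; this text tells all that it offers.
- The arm moves only by the tool step_arm, never from a script. Its argument "motion" is a list of rows, each an object with "dr": the turn, a rotation vector about the tool's x, y, z in units of 8 degrees (1.0 is 8 degrees), a list of three; "slide": the shift along the tool's x, y, z in mm, a list of three; "jaw": the finger opening in mm, from 0 to 85.4. A call has exactly 8 rows; each row is the pose to reach, as a shift and turn from the pose commanded when the call began, along the tool's axes at that moment; what a row does not reach only later rows make up. A row lasts 1/8 s, in which the tool goes at most 62.5 mm and 10.7 degrees, less where a joint would pass 70% of its speed; a pose out of reach is approached as far as the arm can. A call with a gripper value outside its range is refused whole. The fingers move at their own pace and stop on an object; the grip force is fixed at half the most. Time passes only in rows, so rows that repeat a pose let the fingers close, or fill a call up. It gives the time, the measured TCP pose, the force, the opening and the grip force at its end, in the units of the state.
- arm.read_state(): the state, without advancing time (a new reading comes with each control period).
- optics.get_image(name): name is "side" or "top" or "wrist"; returns the picture (480x640x3 uint8, blue, green, red); there is no depth.
- optics.camera_info(name): a dict with "camera_matrix" (3x3 intrinsics, pixels), "view" (4x4, takes a point from world to camera coordinates); the wrist camera has in their place "T_tool_cam" (4x4, takes a point from camera to tool coordinates, whose origin is the TCP and whose axes are the flange's). Camera axes: x right, y up, looking along -z (the intrinsics and any distortion apply to the point x, -y, -z); pixel columns grow to the right and rows downward; lengths in mm; the calibration is good to about 2 mm. A picture is of the moment at which its call begins: read the wrist's pose just before it. camera_info takes no time and is no camera call.
- arm.job_done(): hands the job in; it is judged then, once.
The state is a dict: "clock": time; "joints": joint angles; "joint_vel": joint speeds; "joint_efforts": joint torques, N m; "position": TCP position; "ee_rot": TCP orientation; "contact_force": force on the tool from outside, world axes, zero at the start; "wrist_torque": the same for the moment, N m; "gripper_width": finger opening in mm; "grasp_force": force on a finger pad.
Only numpy, scipy, OpenCV 4.12 (cv2) and the standard library are available. Lean on these libraries where they do the work, as an engineer would, in place of code of your own. Each camera call takes 0.05 s, during which the arm holds its last target. There are 200 camera calls.

## Task

Take the square-headed steel pin from the wooden stand, put it down through the eye in the middle of the aluminium spindle cradle, and with the pin slide the cradle along the lathe bed into the corner, until it lies flat and flush against both fences. Finish while holding: keep your grip on the pin and keep it pressing the cradle firmly against both fences at once. Touch the cradle only with the pin, never with the gripper or arm.

Things in the scene. Friction and masses are not known exactly. Their poses are not given: they have to be found in the camera images.
- pin: Steel pin upright in any one of the stand's three holes, the only rod with a square head. Round shank 12 mm diameter, 40 mm long, its lowest 4 mm tapering to 7 mm; above it a square head 22 x 22 mm, 40 mm tall (80 mm in all). About 120 g. Origin at the centre of the lower tip, z up the pin, x and y square to the head's flats, which start within 0.3 rad of the stand's x and y.
- cradle: Pocketed aluminium cradle on the bed, 0.35 to 0.55 kg: plate 110 (x) by 80 (y) by 20 mm thick, a round vertical eye of 16 mm through its centre, a low saddle over the last 18 mm of each end, rising to 38 mm above the underside. Same either way round. Origin at the centre of its underside, on the eye's axis and under its centre of mass; z up. Starts within 0.35 rad of the bed's axes.
- bed: Fixed flat steel bed plate, 320 mm (x) by 340 mm (y), 12 mm thick, on the table; origin at the centre of its underside, x roughly away from the robot, y roughly to its left, z up. It carries the two fences along its +x and +y sides. It and the fences are waxed: the cradle slides on them with a friction coefficient of 0.24 to 0.36, and turns about the pin to lie along a fence it is pushed against.
- back_fence: Fixed straight steel bar along the bed's y, 20 mm thick (x), 290 mm long, rising 25 mm above the bed; origin at the centre of its underside, axes as the bed's. The cradle's 80 mm end goes against its -x face, which is 10 mm from its origin.
- side_fence: Fixed straight steel bar along the bed's x, 20 mm thick (y), 255 mm long, rising 25 mm above the bed; origin at the centre of its underside, axes as the bed's. The cradle's 110 mm side goes against its -y face, which is 10 mm from its origin.
- corner (a point): The inner corner where the two fences' inner faces meet, at the level of the bed's top face, 12 mm above the table. The seated cradle's centre lies 55 mm from it along the bed's -x and 40 mm along the bed's -y.
- stand: Fixed wooden stand 200 mm (x) by 60 mm (y), 35 mm tall, with three square blind holes 14 mm wide, 25 mm deep, in a row along its x at -65, 0 and +65 mm; the pin's tip stands 10 mm above the table. The other two holes hold rods with a black ball and a flat disc as head (up to 82 mm tall). Origin at the centre of its underside, z up.
Things that resemble listed ones, but are neither listed nor needed, are in the scene too. What is shaped like the pin but green or red is not meant.

How it is judged (in metres and radians):
On the way:
1. the gripped pin stands through the cradle's eye, its tip within 12 mm of the cradle's underside (z of pin in the frame of cradle below 0.012 m and horizontal distance between pin and cradle below 0.007 m and angle between pin's own z axis and vertical below 0.3 rad and contact force between the fingers and pin above 3 N), for 0.2 s.
At the end, for the whole second after the job is handed in: The pin, still gripped, stands through the eye (tip within 14 mm of the underside) and presses the cradle on both fences, over 2 N each; cradle flat, at rest, within 3 mm of each fence and square within 0.035 rad through the last second (contact force between cradle and back_fence above 2 N and contact force between cradle and side_fence above 2 N and x of cradle in the frame of corner between -0.058 and -0.052 m and y of cradle in the frame of corner between -0.043 and -0.037 m and z of cradle in the frame of corner below 0.003 m and angle between the x axis of cradle and the x axis of bed, either way round below 0.035 rad and angle between cradle's own z axis and vertical below 0.04 rad and z of pin in the frame of cradle below 0.014 m and horizontal distance between pin and cradle below 0.01 m and contact force between the fingers and pin above 3 N and contact force between pin and cradle above 2 N and linear speed of cradle below 0.01 m/s); the arm keeps its last pose, push and grip.
It fails at once if the gripper or arm touched the cradle (contact force between any of the fingers, the arm and cradle above 1 N).
It also fails if it takes over 53 s, if anything falls off the work surface, if the arm or the gripper's body presses on something with over 40 N, if the wrist force passes 120 N, or if a joint passes its speed limit or range.

## Working session

There is one attempt and no reset: what is moved stays moved. The work goes in short steps, Python scripts to look and compute and a tool call to move; the robot and the scene stay as the last step left them, time stands still between calls to the robot, and variables do not carry over. Pictures are saved under pics/ and viewed, at most 10 in all, crops included, and the job is handed in when it is done.

Besides the shell and the picture viewer there is one more tool, called after "Emit:" as name(argument=value, ...), one argument or row to a line, values as JSON. step_arm: Moves the arm, as the interface text tells. Its arguments: {"type":"object","properties":{"motion":{"type":"array","items":{"type":"object","properties":{"dr":{"type":"array","items":{"type":"number"}},"slide":{"type":"array","items":{"type":"number"}},"jaw":{"type":"number"}}}}},"required":["motion"]}

```bash
mkdir -p pics
cat > h.py <<'E'
import numpy as np, cv2
from scipy.spatial.transform import Rotation as R
from bench import arm, optics
def cam(n, st=None):
    i=optics.camera_info(n); K=np.array(i["camera_matrix"])
    if n=="wrist":
        T=np.eye(4); T[:3,:3]=R.from_quat(st["ee_rot"]).as_matrix(); T[:3,3]=st["position"]
        c2w=T@np.array(i["T_tool_cam"])
    else: c2w=np.linalg.inv(np.array(i["view"]))
    return K,c2w
def cast(c,uv,z):
    K,M=c; u,v=uv
    d=np.linalg.inv(K)@[u,v,1]; d=M[:3,:3]@(d*[1,-1,-1]); o=M[:3,3]
    return o+d*(z-o[2])/d[2]
def proj(c,p):
    K,M=c; q=np.linalg.inv(M)@np.r_[p,1]; q=K@(q[:3]*[1,-1,-1]); return q[:2]/q[2]
E
python3 - <<'E'
from h import *
s=arm.read_state(); print(s)
for n in ["top","side","wrist"]:
    im=optics.get_image(n); cv2.imwrite(f"pics/{n}0.png",im)
    i=optics.camera_info(n); print(n,{k:(np.round(v,3).tolist() if not isinstance(v,str) else v) for k,v in i.items()})
a=[cv2.imread(f"pics/{n}0.png") for n in ["side","wrist"]]
cv2.imwrite("pics/sw0.png",cv2.resize(np.vstack(a),(400,600)))
E
```

```text
{'clock': 0.0, 'joints': array([ 1.48762342e+00,  3.85538720e-01,  6.60374709e-03, -4.86829873e-04,
       -1.19400882e+00, -2.58614571e-01]), 'joint_vel': array([ 0.00021928,  0.0007997 ,  0.00017955,  0.00018512, -0.00071644,
       -0.00010987]), 'joint_efforts': array([-1.90055529e-03, -3.92289448e+01,  1.88396537e+01,  4.18609589e+00,
       -4.73615859e-03, -1.81720793e-06]), 'position': array([209.26227581, 588.29321743, 230.22552499]), 'ee_rot': array([ 9.85417299e-01, -1.70151531e-01, -1.31305696e-04,  1.08942330e-03]), 'contact_force': array([-0.02056251,  0.17185455,  1.08222653]), 'wrist_torque': array([ 0.01222522,  0.02211103, -0.00807287]), 'grasp_force': 0.0, 'gripper_width': 85.51035591606657}
top {'camera_matrix': [[541.839, 0.0, 320.457], [0.0, 541.839, 233.112], [0.0, 0.0, 1.0]], 'view': [[-0.006, -1.0, -0.021, 91.43], [0.991, -0.009, 0.134, -563.187], [-0.134, -0.02, 0.991, -790.036], [0.0, 0.0, 0.0, 1.0]]}
side {'camera_matrix': [[624.38, 0.0, 325.311], [0.0, 624.38, 236.21], [0.0, 0.0, 1.0]], 'view': [[0.944, -0.331, -0.001, -490.481], [0.249, 0.709, 0.66, -223.6], [-0.217, -0.623, 0.752, -771.186], [0.0, 0.0, 0.0, 1.0]]}
wrist {'camera_matrix': [[396.061, 0.0, 323.134], [0.0, 396.061, 235.758], [0.0, 0.0, 1.0]], 'T_tool_cam': [[0.001, 0.95, 0.312, 78.736], [1.0, -0.002, 0.001, 0.642], [0.001, 0.312, -0.95, -142.254], [0.0, 0.0, 0.0, 1.0]]}
```

View pics/top0.png

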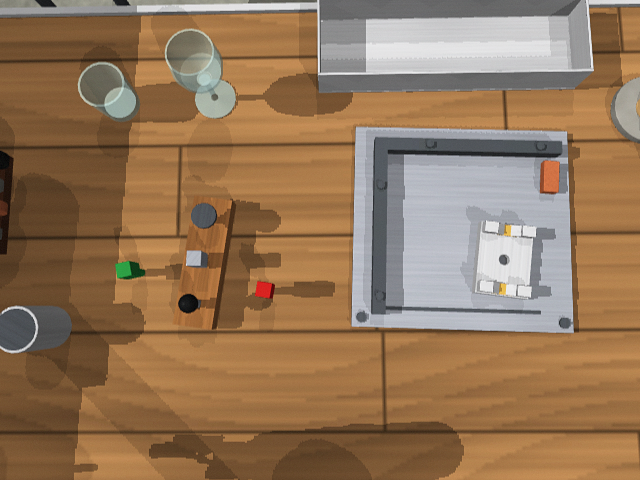

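View pics/side0.png

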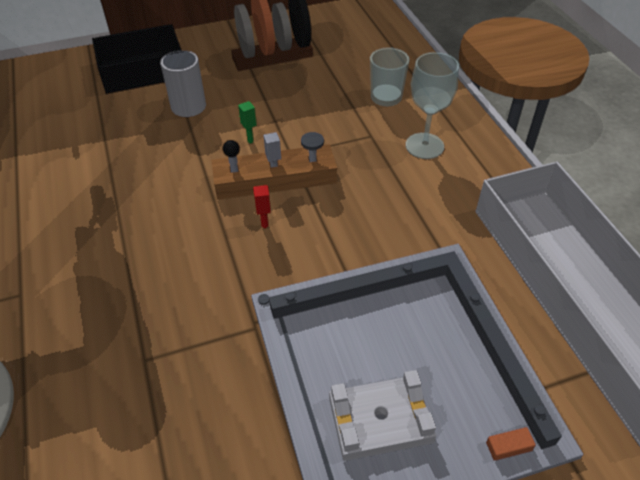

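The top view shows three pin-like things: steel grey at (196,258) in the stand's middle hole, green at (127,270) and red at (264,290). Grey fits, as it's the only square head in the stand and it isn't coloured. The cradle eye is at about (503,260), and the inner corner is near (388,153).

Run:
```python
from h import *
t=cv2.imread("pics/top0.png"); s=cv2.imread("pics/side0.png")
a=cv2.resize(t[190:340,100:290],None,fx=3,fy=3,interpolation=cv2.INTER_CUBIC)[:450,:400]
a=cv2.resize(t[200:320,160:260],(400,480),interpolation=cv2.INTER_CUBIC)
b=cv2.resize(t[200:320,455:555],(400,480),interpolation=cv2.INTER_CUBIC)
cv2.imwrite("pics/crop1.png",np.hstack([a,b]))
c=cam("top"); hsv=cv2.cvtColor(t,cv2.COLOR_BGR2HSV)
# pin head: bright unsaturated
m=((hsv[...,1]<60)&(hsv[...,2]>110)).astype(np.uint8); m[:, :175]=0; m[:,225:]=0; m[:240]=0; m[280:]=0
for k in cv2.findContours(m,0,1)[0]:
    if cv2.contourArea(k)>30:
        r=cv2.minAreaRect(k); print("pin",r); bx=cv2.boxPoints(r); print([cast(c,p,90).round(1).tolist() for p in bx], cast(c,r[0],90).round(1))
# stand
# fences dark
m=(hsv[...,2]<85).astype(np.uint8); roi=np.zeros_like(m); roi[130:330,360:570]=1; m*=roi
n,l,st,ce=cv2.connectedComponentsWithStats(m)
for i in range(1,n):
    if st[i,4]>60: print(st[i],ce[i])
g=cv2.cvtColor(t,cv2.COLOR_BGR2GRAY)
print(g[200,365:400],g[250,365:400]); print(g[130:170,450],g[130:170,530])
# cradle
m=((hsv[...,2]>195)).astype(np.uint8); roi[:]=0; roi[205:310,465:545]=1; m*=roi
m=cv2.morphologyEx(m,cv2.MORPH_CLOSE,np.ones((7,7)))
k=max(cv2.findContours(m,0,1)[0],key=cv2.contourArea); r=cv2.minAreaRect(k); print("cr",r)
m=(g[240:280,485:525]<140).astype(np.uint8); n,l,st,ce=cv2.connectedComponentsWithStats(m); print("eye",st[1:],ce[1:]+[485,240])
```

```text
pin ((193.5, 257.5), (15.0, 15.0), 90.0)
[[534.2, 279.4, 90.0], [534.1, 257.7, 90.0], [512.5, 257.2, 90.0], [512.7, 278.8, 90.0]] [523.3 268.3  90. ]
[371 138   5 175 221] [372.82352941 228.09049774]
[424 139  13  10  64] [430.25     144.484375]
[387 141 175  17 895] [480.1273743  152.16648045]
[164 167 167 165 167 166 170 171  46  79  90  88  87  87  85  85  87  88
  87  88  88  84 126 134 133 133 133 131 134 131 134 133 133 133 135] [172 172 170 171 169 172 155  73  71  87  87  89  86  87  88  84  85  89
  89  86  86 111 138 136 137 136 133 137 135 136 134 136 137 136 136]
[171 172 159 163 161 163 160 166 143  82  84  87  87  84  86  84  82  84
  86  85  79  49  32  36  34 108 171 169 162 165 168 164 164 170 164 170
 183 187 182 179] [126 181 177 173 160 156 151 157 161 152 120  78  82  82  83  85  82  85
  82  84  85  86  75  42  36  35  49 116 165 160 160 164 163 164 165 166
 163 167 173 173]
cr ((499.7052001953125, 265.1971740722656), (66.10617065429688, 87.85292053222656), 4.68589973449707)
eye [[14 15  8 10 66]] [[502.8030303 259.3030303]]
```

View pics/crop1.png

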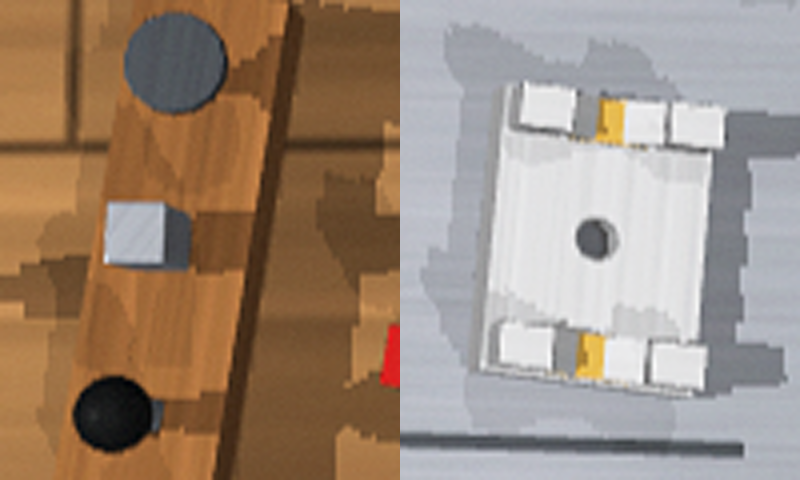

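The crop confirms it: the square steel head centred at (194,258) is the pin, between the disc and the ball. The eye is at (504,259.5). I'll move above the pin for a close look.

Emit:
step_arm(
  motion=[
    {"dr": [0, 0, -0.6], "slide": [50, 25, 0], "jaw": 85},
    {"dr": [0, 0, -1.2], "slide": [105, 51, 0], "jaw": 85},
    {"dr": [0, 0, -1.8], "slide": [160, 78, 0], "jaw": 70},
    {"dr": [0, 0, -2.44], "slide": [215, 105, 0], "jaw": 60},
    {"dr": [0, 0, -2.44], "slide": [270, 131, 10], "jaw": 60},
    {"dr": [0, 0, -2.44], "slide": [325, 158, 30], "jaw": 60},
    {"dr": [0, 0, -2.44], "slide": [375, 183, 50], "jaw": 60},
    {"dr": [0, 0, -2.44], "slide": [403, 196, 70], "jaw": 60},
  ],
)

```text
clock: 1.15
position: [524.7, 266.7, 160.3]
ee_rot: [1.0, -0.002, -0.0, 0.0]
contact_force: [0.8, -0.1, -0.2]
gripper_width: 59.8
grasp_force: 0.0
```

Emit:
step_arm(
  motion=[
    {"dr": [0, 0, 0], "slide": [0, 0, 0], "jaw": 60},
    {"dr": [0, 0, 0], "slide": [0, 0, 0], "jaw": 60},
    {"dr": [0, 0, 0], "slide": [0, 0, 0], "jaw": 60},
    {"dr": [0, 0, 0], "slide": [0, 0, 0], "jaw": 60},
    {"dr": [0, 0, 0], "slide": [0, 0, 0], "jaw": 60},
    {"dr": [0, 0, 0], "slide": [0, 0, 0], "jaw": 60},
    {"dr": [0, 0, 0], "slide": [0, 0, 0], "jaw": 60},
    {"dr": [0, 0, 0], "slide": [0, 0, 0], "jaw": 60},
  ],
)

```text
clock: 2.15
position: [523.5, 269.1, 161.3]
ee_rot: [1.0, -0.001, -0.0, 0.0]
contact_force: [-0.6, 0.2, -0.0]
gripper_width: 60.1
grasp_force: 0.0
```

```bash
cat >> h.py <<'E'
def tool(st): return R.from_quat(st["ee_rot"]).as_matrix()
def say(st): 
    t=tool(st); print("clk",round(st["clock"],2),"pos",st["position"].round(1),"yaw",round(float(np.arctan2(t[1,0],t[0,0])),4),"F",st["contact_force"].round(1),"grip",round(st["grasp_force"],1),round(st["gripper_width"],1))
def shift(st,d): print("tool shift",(tool(st).T@np.array(d,float)).round(1))
E
python3 - <<'E'
from h import *
s=arm.read_state(); say(s); w=optics.get_image("wrist"); cv2.imwrite("pics/w1.png",w)
E
```

```text
clk 2.15 pos [523.5 269.1 161.3] yaw -0.0011 F [-0.6  0.2 -0. ] grip 0.0 60.1
```

View pics/w1.png

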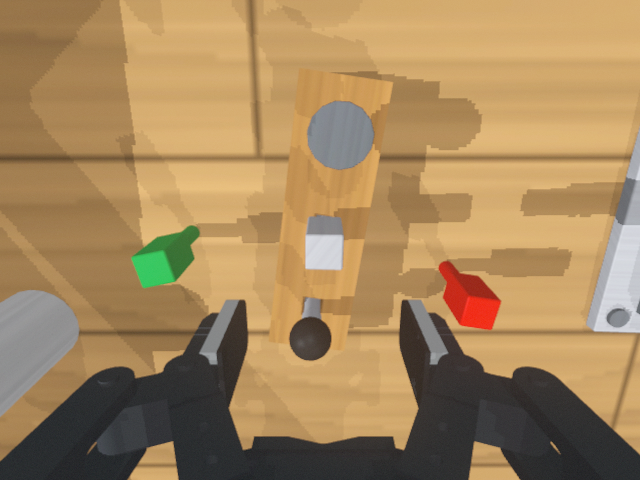

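The wrist view shows the pin's bright head top at about (324,252), the disc at (341,135), the ball at (310,338), and green and red off to the sides. I'll measure the top face precisely.

Run:
```python
from h import *
s=arm.read_state(); c=cam("wrist",s); w=cv2.imread("pics/w1.png"); hsv=cv2.cvtColor(w,cv2.COLOR_BGR2HSV)
g=cv2.cvtColor(w,cv2.COLOR_BGR2GRAY)
print(g[205:280:3,324],hsv[205:280:3,324,1]); print(g[250,295:355:3])
for th in (190,200):
    m=((g>th)&(hsv[...,1]<40)).astype(np.uint8); r0=np.zeros_like(m); r0[205:280,295:355]=1; m*=r0
    k=max(cv2.findContours(m,0,1)[0],key=cv2.contourArea); r=cv2.minAreaRect(k); print(r)
    b=np.array([cast(c,p,90)[:2] for p in cv2.boxPoints(r)]); print(b.round(1).tolist(),b.mean(0)); e=b[1]-b[0]; print(np.arctan2(e[1],e[0]),np.linalg.norm(e),np.linalg.norm(b[2]-b[1]))
    a=cv2.approxPolyDP(k,4,True)[:,0]; print(a.tolist())
```

```text
[162 162 161 144 131 132 131 132 134 132 192 218 217 215 214 215 212 211
 212 214 215 210 162 160 160] [142 144 141 147   6   4   9   6   4   6   8   7   8   8   9   9   8   9
   7   8   9   9 140 142 144]
[155 169 174 175 214 210 216 216 215 215 214 210 213 214 214 210 165 174
 169 169]
((323.0, 252.0), (34.0, 36.0), 90.0)
[[532.6, 279.2], [532.6, 258.8], [511.7, 258.5], [511.7, 279.5]] [522.15926726 269.04079816]
-1.5702597541558556 20.40846451222742 20.85564620164407
[[306, 235], [305, 267], [340, 269], [341, 236]]
((323.5, 252.5), (33.0, 35.0), 90.0)
[[532.0, 278.7], [532.0, 258.8], [511.7, 258.5], [511.7, 279.0]] [521.86111844 268.75308918]
-1.570256396728075 19.857907570432296 20.258983450971243
[[306, 236], [306, 268], [340, 268], [340, 236]]
```

Emit:
step_arm(
  motion=[
    {"dr": [0, 0, 0.2], "slide": [-1.4, 0.3, 20], "jaw": 60},
    {"dr": [0, 0, 0.2], "slide": [-1.4, 0.3, 45], "jaw": 60},
    {"dr": [0, 0, 0.2], "slide": [-1.4, 0.3, 70], "jaw": 60},
    {"dr": [0, 0, 0.2], "slide": [-1.4, 0.3, 90], "jaw": 60},
    {"dr": [0, 0, 0.2], "slide": [-1.4, 0.3, 105], "jaw": 60},
    {"dr": [0, 0, 0.2], "slide": [-1.4, 0.3, 105], "jaw": 60},
    {"dr": [0, 0, 0.2], "slide": [-1.4, 0.3, 105], "jaw": 40},
    {"dr": [0, 0, 0.2], "slide": [-1.4, 0.3, 105], "jaw": 15},
  ],
)

```text
clock: 3.2
position: [522.6, 269.2, 57.3]
ee_rot: [1.0, -0.014, 0.001, -0.001]
contact_force: [0.0, -0.1, 0.3]
gripper_width: 24.3
grasp_force: 0.0
```

Emit:
step_arm(
  motion=[
    {"dr": [0, 0, 0], "slide": [0, 0, 0], "jaw": 10},
    {"dr": [0, 0, 0], "slide": [0, 0, 0], "jaw": 10},
    {"dr": [0, 0, 0], "slide": [0, 0, 0], "jaw": 10},
    {"dr": [0, 0, 0], "slide": [0, 0, 0], "jaw": 10},
    {"dr": [0, 0, 0], "slide": [0, 0, 0], "jaw": 10},
    {"dr": [0, 0, 0], "slide": [0, 0, 0], "jaw": 10},
    {"dr": [0, 0, 0], "slide": [0, 0, 0], "jaw": 10},
    {"dr": [0, 0, 0], "slide": [0, 0, 0], "jaw": 10},
  ],
)

```text
clock: 4.2
position: [522.6, 269.2, 57.3]
ee_rot: [1.0, -0.014, 0.001, -0.0]
contact_force: [0.2, 0.6, 5.9]
gripper_width: 21.3
grasp_force: 59.3
```

Run:
```python
from h import *
s=arm.read_state(); say(s)
c=cam("top")
for z,uv in [(32,(503.6,259.8))]: print("eye",cast(c,uv,z))
# corner at z=12 / fence top faces z=37: inner edges
t=cv2.imread("pics/top0.png")
g=cv2.cvtColor(t,cv2.COLOR_BGR2GRAY).astype(float)
# side fence inner top edge: column where brightness rises 85->130, per row ; back fence lower inner edge: rises to >100 (vertical face visible)
P=[];Q=[]
for v in range(170,300,5):
    r=g[v,378:400]; k=np.argmax(np.diff(r)); P.append(cast(c,(378+k+1,v),37)[:2])
for u in range(405,535,5):
    col=g[138:175,u]; d=np.diff(col); k=np.argmax(d[8:])+8; Q.append(cast(c,(u,138+k+1),12)[:2])
for X in (P,Q):
    X=np.array(X,np.float32); vx,vy,x,y=cv2.fitLine(X,cv2.DIST_HUBER,0,.01,.01).ravel(); print("line dir",vx,vy,"pt",x,y,"yaw",np.arctan2(vy,vx),"resid",np.abs((X[:,0]-x)*vy-(X[:,1]-y)*vx).max())
```

```text
clk 4.2 pos [522.6 269.2  57.3] yaw -0.0286 F [0.2 0.6 5.9] grip 59.3 21.3
eye [ 521.27947981 -191.28765854   32.        ]
line dir 0.99936885 -0.035523236 pt 577.1089 -14.709029 yaw -0.035530712 resid 1.0602105
line dir 0.035854 0.99935704 pt 690.46344 -148.66502 yaw 1.5349346 resid 0.7753233
```

Emit:
step_arm(
  motion=[
    {"dr": [0, 0, 0], "slide": [0, 0, -10], "jaw": 10},
    {"dr": [0, 0, 0], "slide": [0, 0, -30], "jaw": 10},
    {"dr": [0, 0, 0], "slide": [0, 0, -55], "jaw": 10},
    {"dr": [0, 0, 0], "slide": [0, 0, -80], "jaw": 10},
    {"dr": [0, 0, 0], "slide": [0, 0, -95], "jaw": 10},
    {"dr": [0, 0, 0], "slide": [0, 15, -95], "jaw": 10},
    {"dr": [0, 0, 0], "slide": [-5, 50, -95], "jaw": 10},
    {"dr": [0, 0, 0], "slide": [-10, 95, -95], "jaw": 10},
  ],
)

```text
clock: 5.2
position: [508.0, 172.4, 149.7]
ee_rot: [1.0, -0.014, -0.001, 0.001]
contact_force: [1.7, -0.2, -1.3]
gripper_width: 21.8
grasp_force: 59.0
```

Emit:
step_arm(
  motion=[
    {"dr": [0, 0, 0], "slide": [-4, 50, 0], "jaw": 10},
    {"dr": [0, 0, 0], "slide": [-8, 105, 0], "jaw": 10},
    {"dr": [0, 0, 0], "slide": [-12, 160, 0], "jaw": 10},
    {"dr": [0, 0, 0], "slide": [-16, 215, 0], "jaw": 10},
    {"dr": [0, 0, 0], "slide": [-20, 270, 0], "jaw": 10},
    {"dr": [0, 0, 0], "slide": [-25, 320, 0], "jaw": 10},
    {"dr": [0, 0, 0], "slide": [-28, 350, 0], "jaw": 10},
    {"dr": [0, 0, 0], "slide": [-28, 366, 0], "jaw": 10},
  ],
)

```text
clock: 6.2
position: [468.7, -192.6, 150.0]
ee_rot: [1.0, -0.016, -0.001, -0.0]
contact_force: [0.3, -1.2, -0.9]
gripper_width: 21.6
grasp_force: 59.0
```

Emit:
step_arm(
  motion=[
    {"dr": [0, 0, 0], "slide": [0, 0, 0], "jaw": 10},
    {"dr": [0, 0, 0], "slide": [0, 0, 0], "jaw": 10},
    {"dr": [0, 0, 0], "slide": [0, 0, 0], "jaw": 10},
    {"dr": [0, 0, 0], "slide": [0, 0, 0], "jaw": 10},
    {"dr": [0, 0, 0], "slide": [0, 0, 0], "jaw": 10},
    {"dr": [0, 0, 0], "slide": [0, 0, 0], "jaw": 10},
    {"dr": [0, 0, 0], "slide": [0, 0, 0], "jaw": 10},
    {"dr": [0, 0, 0], "slide": [0, 0, 0], "jaw": 10},
  ],
)

```text
clock: 7.2
position: [470.7, -190.9, 151.3]
ee_rot: [1.0, -0.015, -0.0, -0.0]
contact_force: [-0.3, -0.4, -0.5]
gripper_width: 21.3
grasp_force: 59.0
```

Run:
```python
from h import *
s=arm.read_state(); say(s); w=optics.get_image("wrist"); cv2.imwrite("pics/w2.png",w); c=cam("wrist",s)
print(proj(c,[521.3,-191.3,32]))
```

```text
clk 7.2 pos [ 470.7 -190.9  151.3] yaw -0.0291 F [-0.3 -0.4 -0.5] grip 59.0 21.3
[321.47902925 151.36633215]
```

View pics/w2.png

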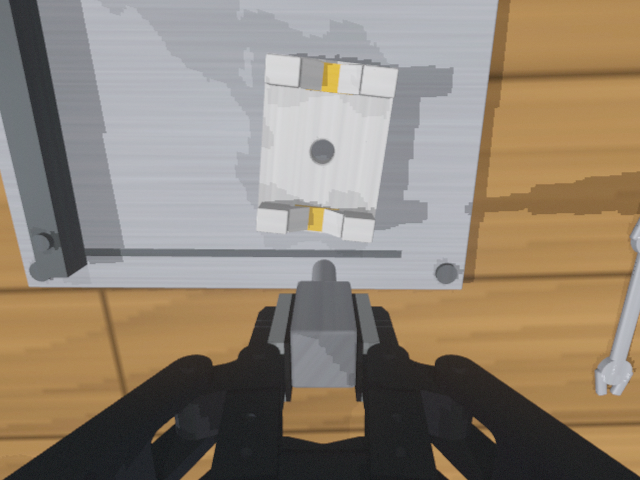

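The wrist view shows the pin held straight with its tip near (323,265), and the eye at (322,151), right where predicted.

Run:
```python
from h import *
s=arm.read_state(); c=cam("wrist",s); g=cv2.cvtColor(cv2.imread("pics/w2.png"),cv2.COLOR_BGR2GRAY)
m=(g[130:172,302:342]<170).astype(np.uint8); k=max(cv2.findContours(m,0,1)[0],key=cv2.contourArea); e=cv2.minEnclosingCircle(k); print(e, cast(c,np.array(e[0])+[302.5,130.5],32))
for dx in (-1.5,-.5,.5):
    p=s["position"]+[dx,0,0]; p[2]=s["position"][2]-46.5
    print("tip c, far edge, right",proj(c,p),proj(c,p+[3.5,0,0]),proj(c,p+[0,-3.5,0]),proj(c,p+[0,-6,4]),proj(c,p+[0,6,4]))
print(g[255:285,323]); print(g[270,305:345]); print(g[278,305:345])
shift(s,np.r_[cast(c,np.array(e[0])+[302.5,130.5],32)[:2]-s["position"][:2],0])
```

```text
((19.72058868408203, 21.227941513061523), 12.696695327758789) [ 521.06479244 -191.80145233   32.        ]
tip c, far edge, right [322.92688705 269.44392821] [322.73651808 263.14418971] [329.71038381 269.27327902] [334.76396502 272.24430162] [311.06930754 272.83855757]
tip c, far edge, right [322.87270325 267.65086429] [322.68175173 261.3318477 ] [329.66653618 267.47965287] [334.72713355 270.42100483] [310.99569264 271.01725615]
tip c, far edge, right [322.81835397 265.85232385] [322.62681721 259.51394054] [329.62255461 265.68054756] [334.69018742 268.59203161] [310.92184869 269.19028785]
[116 115 159 180 148 114 107 106 106 106 107 106 106 104 105 105 106 106
 105 105 106 104 105 105 105 105 103 106 104 106]
[185 185 185 185 186 185 181 165 140 137 134 131 128 124 121 113 111 110
 105 105 105 105 105 106 105 105 103 101 100 100 131 173 185 183 184 182
 183 182 182 183]
[185 185 185 185 186 184 172 139 139 136 131 129 126 122 119 114 110 105
 105 105 105 107 105 105 104 105 102 101 101 100 106 151 182 181 182 182
 183 182 182 180]
tool shift [50.4 -0.6 -0. ]
```

Emit:
step_arm(
  motion=[
    {"dr": [0, 0, 0], "slide": [25, -0.5, 0], "jaw": 10},
    {"dr": [0, 0, 0], "slide": [50, -0.7, 10], "jaw": 10},
    {"dr": [0, 0, 0], "slide": [50, -0.7, 35], "jaw": 10},
    {"dr": [0, 0, 0], "slide": [50, -0.7, 55], "jaw": 10},
    {"dr": [0, 0, 0], "slide": [50, -0.7, 62], "jaw": 10},
    {"dr": [0, 0, 0], "slide": [50, -0.7, 62], "jaw": 10},
    {"dr": [0, 0, 0], "slide": [50, -0.7, 62], "jaw": 10},
    {"dr": [0, 0, 0], "slide": [50, -0.7, 62], "jaw": 10},
  ],
)

```text
clock: 8.25
position: [521.2, -191.7, 90.2]
ee_rot: [1.0, -0.014, 0.001, 0.0]
contact_force: [-0.3, -1.3, -0.3]
gripper_width: 21.2
grasp_force: 59.0
```

Run:
```python
from h import *
s=arm.read_state(); say(s); c=cam("side"); a=optics.get_image("side"); b=optics.get_image("top")
u,v=proj(c,[521,-191.8,40]).astype(int); x=np.clip(v-55,0,370); y=np.clip(u-65,0,510)
a=cv2.resize(a[x:x+110,y:y+130],(520,440),interpolation=cv2.INTER_CUBIC)
w=cv2.resize(optics.get_image("wrist")[180:400,250:390],(280,440)); cv2.imwrite("pics/c3.png",np.hstack([a,w]))
```

```text
clk 8.25 pos [ 521.2 -191.7   90.2] yaw -0.0289 F [-0.3 -1.3 -0.3] grip 59.0 21.2
```

View pics/c3.png

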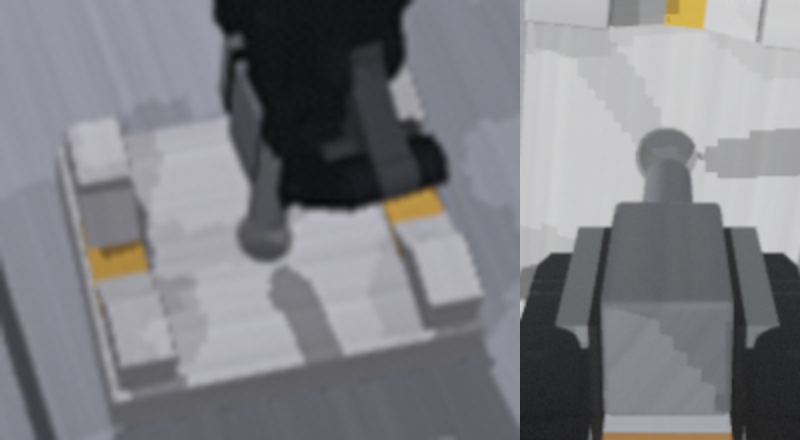

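The pin tip is centred over the eye in both views. Inserting.

Emit:
step_arm(
  motion=[
    {"dr": [0, 0, 0], "slide": [0, 0, 5], "jaw": 10},
    {"dr": [0, 0, 0], "slide": [0, 0, 10], "jaw": 10},
    {"dr": [0, 0, 0], "slide": [0, 0, 16], "jaw": 10},
    {"dr": [0, 0, 0], "slide": [0, 0, 21], "jaw": 10},
    {"dr": [0, 0, 0], "slide": [0, 0, 25], "jaw": 10},
    {"dr": [0, 0, 0], "slide": [0, 0, 26], "jaw": 10},
    {"dr": [0, 0, 0], "slide": [0, 0, 26], "jaw": 10},
    {"dr": [0, 0, 0], "slide": [0, 0, 26], "jaw": 10},
  ],
)

```text
clock: 9.4
position: [520.9, -191.7, 63.5]
ee_rot: [1.0, -0.014, 0.0, 0.0]
contact_force: [0.2, -0.3, -0.5]
gripper_width: 21.3
grasp_force: 59.0
```

Run:
```python
from h import *
s=arm.read_state(); say(s); print(s["wrist_torque"]); shift(s,[638.7-521,-56.9+191.7,0]); print(tool(s).round(4).tolist())
```

```text
clk 9.4 pos [ 520.9 -191.7   63.5] yaw -0.0289 F [ 0.2 -0.3 -0.5] grip 59.0 21.3
[-0.07395391  0.01126086  0.00137693]
tool shift [ 113.8 -138.1    0. ]
[[0.9996, -0.0289, 0.0004], [-0.0289, -0.9996, -0.0001], [0.0005, 0.0001, -1.0]]
```

Emit:
step_arm(
  motion=[
    {"dr": [0, 0, 0], "slide": [4, -8, 0], "jaw": 10},
    {"dr": [0, 0, 0], "slide": [12, -24, 0], "jaw": 10},
    {"dr": [0, 0, 0], "slide": [22, -44, 0], "jaw": 10},
    {"dr": [0, 0, 0], "slide": [32, -64, 0], "jaw": 10},
    {"dr": [0, 0, 0], "slide": [42, -84, 0], "jaw": 10},
    {"dr": [0, 0, 0], "slide": [51, -102, 0], "jaw": 10},
    {"dr": [0, 0, 0], "slide": [58, -116, 0], "jaw": 10},
    {"dr": [0, 0, 0], "slide": [60, -120, 0], "jaw": 10},
  ],
)

```text
clock: 10.4
position: [584.6, -72.4, 63.2]
ee_rot: [1.0, -0.014, -0.0, -0.0]
contact_force: [-1.4, -1.6, -0.4]
gripper_width: 21.2
grasp_force: 59.3
```

Emit:
step_arm(
  motion=[
    {"dr": [0, 0, 0], "slide": [0, -2, 0], "jaw": 10},
    {"dr": [0, 0, 0], "slide": [0, -4, 0], "jaw": 10},
    {"dr": [0, 0, 0], "slide": [0, -6, 0], "jaw": 10},
    {"dr": [0, 0, 0], "slide": [0, -8, 0], "jaw": 10},
    {"dr": [0, 0, 0], "slide": [0, -10, 0], "jaw": 10},
    {"dr": [0, 0, 0], "slide": [0, -12, 0], "jaw": 10},
    {"dr": [0, 0, 0], "slide": [0, -14, 0], "jaw": 10},
    {"dr": [0, 0, 0], "slide": [0, -14, 0], "jaw": 10},
  ],
)

```text
clock: 11.4
position: [584.6, -59.2, 63.3]
ee_rot: [1.0, -0.014, 0.0, -0.0]
contact_force: [0.2, -1.0, -2.2]
gripper_width: 21.0
grasp_force: 59.2
```

Run:
```python
from h import *
s=arm.read_state(); say(s); print(s["wrist_torque"])
b=optics.get_image("top"); a=optics.get_image("side")
cv2.imwrite("pics/c4.png",np.hstack([cv2.resize(b[120:340,340:580],(400,367)),cv2.resize(a[230:480,240:600],(400,367))]))
```

```text
clk 11.4 pos [584.6 -59.2  63.3] yaw -0.0288 F [ 0.2 -1.  -2.2] grip 59.2 21.0
[-0.26703659  0.04242394  0.03704775]
```

View pics/c4.png

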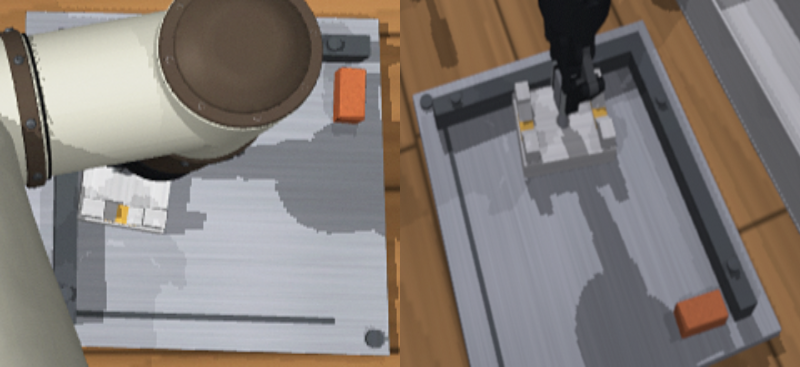

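The cradle has followed the pin and is almost at the side fence, still slightly rotated. I'll keep pushing in y.

Emit:
step_arm(
  motion=[
    {"dr": [0, 0, 0], "slide": [0, -1, 0], "jaw": 10},
    {"dr": [0, 0, 0], "slide": [0, -2, 0], "jaw": 10},
    {"dr": [0, 0, 0], "slide": [0, -3, 0], "jaw": 10},
    {"dr": [0, 0, 0], "slide": [0, -4, 0], "jaw": 10},
    {"dr": [0, 0, 0], "slide": [0, -5, 0], "jaw": 10},
    {"dr": [0, 0, 0], "slide": [0, -6, 0], "jaw": 10},
    {"dr": [0, 0, 0], "slide": [0, -7, 0], "jaw": 10},
    {"dr": [0, 0, 0], "slide": [0, -7, 0], "jaw": 10},
  ],
)

```text
clock: 12.5
position: [584.8, -52.3, 63.3]
ee_rot: [1.0, -0.014, 0.0, -0.0]
contact_force: [0.5, -1.0, -1.6]
gripper_width: 20.9
grasp_force: 59.2
```

Run:
```python
from h import *
s=arm.read_state(); say(s); print(s["wrist_torque"])
```

```text
clk 12.5 pos [584.8 -52.3  63.3] yaw -0.0289 F [ 0.5 -1.  -1.6] grip 59.2 20.9
[-0.42274554  0.04808369 -0.08019719]
```

Emit:
step_arm(
  motion=[
    {"dr": [0, 0, 0], "slide": [0, -0.7, 0], "jaw": 10},
    {"dr": [0, 0, 0], "slide": [0, -1.4, 0], "jaw": 10},
    {"dr": [0, 0, 0], "slide": [0, -2.1, 0], "jaw": 10},
    {"dr": [0, 0, 0], "slide": [0, -2.8, 0], "jaw": 10},
    {"dr": [0, 0, 0], "slide": [0, -3.5, 0], "jaw": 10},
    {"dr": [0, 0, 0], "slide": [0, -4, 0], "jaw": 10},
    {"dr": [0, 0, 0], "slide": [0, -4, 0], "jaw": 10},
    {"dr": [0, 0, 0], "slide": [0, -4, 0], "jaw": 10},
  ],
)

```text
clock: 13.5
position: [584.7, -51.2, 63.4]
ee_rot: [1.0, -0.014, -0.001, 0.002]
contact_force: [1.3, -12.6, -2.6]
gripper_width: 21.5
grasp_force: 59.3
```

Run:
```python
from h import *
s=arm.read_state(); say(s); print(s["wrist_torque"])
b=optics.get_image("wrist")
cv2.imwrite("pics/w5.png",b)
```

```text
clk 13.5 pos [584.7 -51.2  63.4] yaw -0.0289 F [  1.3 -12.6  -2.6] grip 59.3 21.5
[-4.11657822 -0.51413007 -0.04015013]
```

View pics/w5.png

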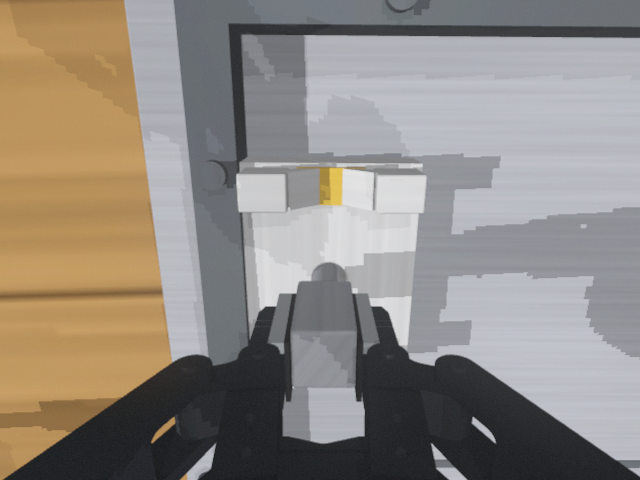

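The cradle is flush along the side fence, with 12.6 N of force, and a gap remains to the back fence at v≈30. Now I'll slide along x, easing y a little.

Emit:
step_arm(
  motion=[
    {"dr": [0, 0, 0], "slide": [2, 0.5, 0], "jaw": 10},
    {"dr": [0, 0, 0], "slide": [8, 1, 0], "jaw": 10},
    {"dr": [0, 0, 0], "slide": [16, 1, 0], "jaw": 10},
    {"dr": [0, 0, 0], "slide": [25, 1, 0], "jaw": 10},
    {"dr": [0, 0, 0], "slide": [34, 1, 0], "jaw": 10},
    {"dr": [0, 0, 0], "slide": [42, 1.2, 0], "jaw": 10},
    {"dr": [0, 0, 0], "slide": [47, 1.2, 0], "jaw": 10},
    {"dr": [0, 0, 0], "slide": [49, 1.2, 0], "jaw": 10},
  ],
)

```text
clock: 14.55
position: [630.4, -53.2, 62.9]
ee_rot: [1.0, -0.015, -0.004, 0.001]
contact_force: [-5.1, -5.9, 3.4]
gripper_width: 21.5
grasp_force: 60.0
```

Emit:
step_arm(
  motion=[
    {"dr": [0, 0, 0], "slide": [1, 0, 0], "jaw": 10},
    {"dr": [0, 0, 0], "slide": [2, 0, 0], "jaw": 10},
    {"dr": [0, 0, 0], "slide": [3, 0, 0], "jaw": 10},
    {"dr": [0, 0, 0], "slide": [4, 0, 0], "jaw": 10},
    {"dr": [0, 0, 0], "slide": [5, 0, 0], "jaw": 10},
    {"dr": [0, 0, 0], "slide": [6, 0, 0], "jaw": 10},
    {"dr": [0, 0, 0], "slide": [7, 0, 0], "jaw": 10},
    {"dr": [0, 0, 0], "slide": [7, 0, 0], "jaw": 10},
  ],
)

```text
clock: 15.55
position: [637.3, -53.4, 62.9]
ee_rot: [1.0, -0.015, -0.004, 0.001]
contact_force: [-5.7, -7.3, 1.8]
gripper_width: 21.3
grasp_force: 60.0
```

Run:
```python
from h import *
s=arm.read_state(); say(s); print(s["wrist_torque"])
```

```text
clk 15.55 pos [637.3 -53.4  62.9] yaw -0.0298 F [-5.7 -7.3  1.8] grip 60.0 21.3
[-2.37619067  1.70303026 -0.02110867]
```

Emit:
step_arm(
  motion=[
    {"dr": [0, 0, 0], "slide": [0.7, 0, 0], "jaw": 10},
    {"dr": [0, 0, 0], "slide": [1.4, 0, 0], "jaw": 10},
    {"dr": [0, 0, 0], "slide": [2.1, 0, 0], "jaw": 10},
    {"dr": [0, 0, 0], "slide": [2.8, 0, 0], "jaw": 10},
    {"dr": [0, 0, 0], "slide": [3.5, 0, 0], "jaw": 10},
    {"dr": [0, 0, 0], "slide": [4.2, 0, 0], "jaw": 10},
    {"dr": [0, 0, 0], "slide": [5, 0, 0], "jaw": 10},
    {"dr": [0, 0, 0], "slide": [5, 0, 0], "jaw": 10},
  ],
)

```text
clock: 16.55
position: [640.7, -53.7, 62.6]
ee_rot: [1.0, -0.015, -0.006, 0.002]
contact_force: [-7.5, -6.8, 4.0]
gripper_width: 21.5
grasp_force: 60.3
```

Run:
```python
from h import *
s=arm.read_state(); say(s); print(s["wrist_torque"])
```

```text
clk 16.55 pos [640.7 -53.7  62.6] yaw -0.0302 F [-7.5 -6.8  4. ] grip 60.3 21.5
[-2.16742064  2.55106338  0.02053071]
```

Emit:
step_arm(
  motion=[
    {"dr": [0, 0, 0], "slide": [0.5, -0.2, 0], "jaw": 10},
    {"dr": [0, 0, 0], "slide": [1, -0.4, 0], "jaw": 10},
    {"dr": [0, 0, 0], "slide": [1.5, -0.6, 0], "jaw": 10},
    {"dr": [0, 0, 0], "slide": [2, -0.8, 0], "jaw": 10},
    {"dr": [0, 0, 0], "slide": [2, -0.8, 0], "jaw": 10},
    {"dr": [0, 0, 0], "slide": [2, -0.8, 0], "jaw": 10},
    {"dr": [0, 0, 0], "slide": [2, -0.8, 0], "jaw": 10},
    {"dr": [0, 0, 0], "slide": [2, -0.8, 0], "jaw": 10},
  ],
)

```text
clock: 17.55
position: [641.0, -53.6, 62.5]
ee_rot: [1.0, -0.015, -0.008, 0.002]
contact_force: [-10.1, -7.3, 5.1]
gripper_width: 20.9
grasp_force: 60.4
```

Run:
```python
from h import *
s=arm.read_state(); say(s); print(s["wrist_torque"])
w=optics.get_image("wrist"); a=optics.get_image("side"); t=optics.get_image("top")
cv2.imwrite("pics/c6.png",np.hstack([cv2.resize(w,(400,300)),cv2.resize(a[220:400,300:540],(400,300),interpolation=cv2.INTER_CUBIC)]))
```

```text
clk 17.55 pos [641.  -53.6  62.5] yaw -0.0305 F [-10.1  -7.3   5.1] grip 60.4 20.9
[-2.65485305  3.420655    0.04966437]
```

View pics/c6.png

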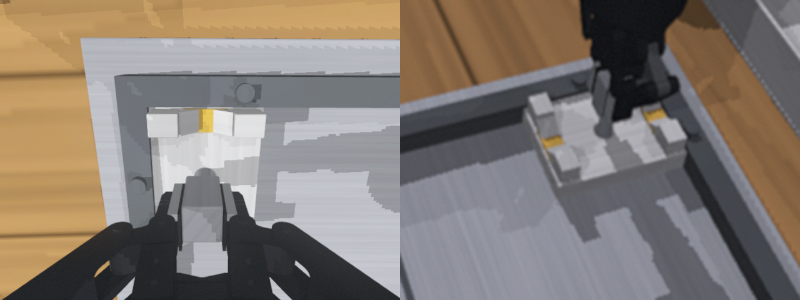

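The cradle is against both fences. I'll add a bit more push, mainly in y, and confirm it's stable.

Emit:
step_arm(
  motion=[
    {"dr": [0, 0, 0], "slide": [0.3, -0.4, 0], "jaw": 10},
    {"dr": [0, 0, 0], "slide": [0.6, -0.8, 0], "jaw": 10},
    {"dr": [0, 0, 0], "slide": [0.9, -1.2, 0], "jaw": 10},
    {"dr": [0, 0, 0], "slide": [1, -1.6, 0], "jaw": 10},
    {"dr": [0, 0, 0], "slide": [1, -2, 0], "jaw": 10},
    {"dr": [0, 0, 0], "slide": [1, -2, 0], "jaw": 10},
    {"dr": [0, 0, 0], "slide": [1, -2, 0], "jaw": 10},
    {"dr": [0, 0, 0], "slide": [1, -2, 0], "jaw": 10},
  ],
)

```text
clock: 18.7
position: [641.1, -53.3, 62.5]
ee_rot: [1.0, -0.015, -0.01, 0.003]
contact_force: [-10.2, -12.2, 7.2]
gripper_width: 21.0
grasp_force: 60.4
```

Emit:
step_arm(
  motion=[
    {"dr": [0, 0, 0], "slide": [0, 0, 0], "jaw": 10},
    {"dr": [0, 0, 0], "slide": [0, 0, 0], "jaw": 10},
    {"dr": [0, 0, 0], "slide": [0, 0, 0], "jaw": 10},
    {"dr": [0, 0, 0], "slide": [0, 0, 0], "jaw": 10},
    {"dr": [0, 0, 0], "slide": [0, 0, 0], "jaw": 10},
    {"dr": [0, 0, 0], "slide": [0, 0, 0], "jaw": 10},
    {"dr": [0, 0, 0], "slide": [0, 0, 0], "jaw": 10},
    {"dr": [0, 0, 0], "slide": [0, 0, 0], "jaw": 10},
  ],
)

```text
clock: 19.7
position: [641.1, -53.3, 62.5]
ee_rot: [1.0, -0.015, -0.01, 0.003]
contact_force: [-11.7, -12.7, 6.4]
gripper_width: 21.5
grasp_force: 60.4
```

Run:
```python
from h import *
s=arm.read_state(); say(s); print(s["wrist_torque"]); c=cam("wrist",s)
w=optics.get_image("wrist"); cv2.imwrite("pics/c7.png",cv2.resize(w[110:350,150:470],(800,600),interpolation=cv2.INTER_CUBIC))
```

```text
clk 19.7 pos [641.1 -53.3  62.5] yaw -0.0308 F [-11.7 -12.7   6.4] grip 60.4 21.5
[-4.16064028  3.77313392  0.04259285]
```

View pics/c7.png

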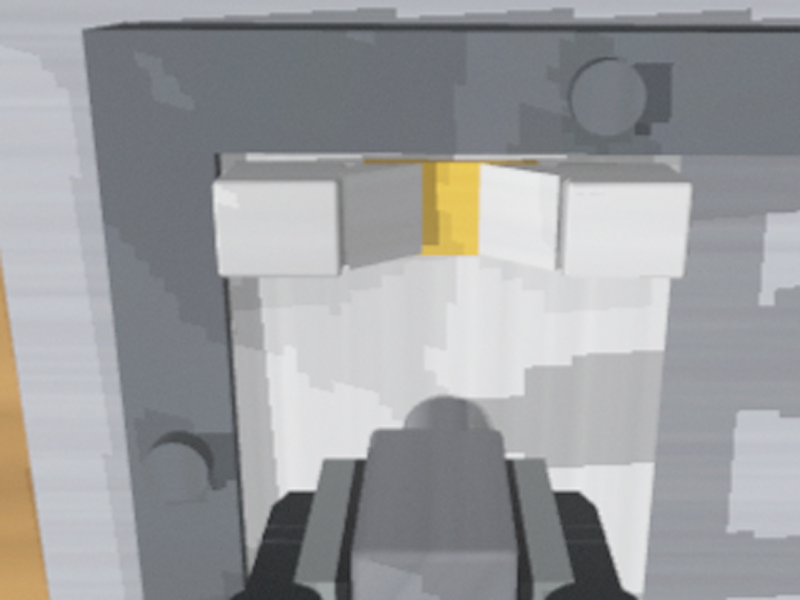

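The cradle is parallel to and flush with both fences, at rest, with about 12 N on each axis. That's more than friction could account for, so both fences are being pressed. Handing in.

```bash
python3 -c "
from bench import arm
print(arm.job_done())"
```

```text
the job is handed in; nothing more can be done
None
```

I handed the job in at about 20 s. The gripped pin stands through the eye and presses the cradle flush into the corner with about 12 N toward each fence; no verdict was returned.

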